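# Show the sole press's thrust ball under the bench lamp

## Task

The steel thrust ball of the sole press is to be checked for pits: first slide the bench lamp's dimmer to the long mark in the middle of its scale so that the polished steel does not glare, then pick up the wooden tray with the ball by its handle and hold it in the lamp's beam, level, with the ball straight out from the middle of the lamp's glass and about 18 cm from it. The ball lies loose in a shallow pocket and must stay in it all the way; do not knock the tray against the lamp, and leave the other things on the counter where they are. Finish while still holding the tray there, steady and level: do not put it down.

Things in the scene. Friction and masses are not known exactly. Their poses are not given: they have to be found in the camera images.
- lamp: grey bench lamp, fixed. Origin on the counter under its foot; x to its back (away from the robot, yaw within 0.3 rad), y left, z up. Foot: block x -75 to 105, y -85 to 85, 34 mm tall, dimmer on top; open space above it. A bent neck from its back left corner carries the head at the left: a cone 76 mm wide, 88 mm long, top of head and neck 342 mm up, shining to -y and 25 degrees down.
- dimmer (a joint): travel of the dimmer's grip along its slot on top of the lamp's foot, in m: 0 = low, at the left (lamp +y) end, 0.08 = full, at the right (lamp -y) end, growing along lamp -y; the long middle mark is at 0.04. Starts low. Stays where it is left, moves with about 2 N.
- dimmer_grip (a point): centre of the top face of the dimmer's grip, 62 mm above the counter. The grip is a black upright block with a white line on top, 14 mm along the slot (lamp y), 26 mm across it (lamp x), standing 28 mm above the lamp's foot; its slot is 45 mm in front (lamp -x) of the lamp's origin.
- dimmer_mark (a point): point in the slot, on the top face of the foot, that the grip's middle must come to: level with the long, thick middle mark of nine on the scale behind the slot. Same axes as the lamp.
- lamp_glass (a point): centre of the lamp's round glass (68 mm across), which looks along the beam; at 30, 143, 261 mm in the lamp's frame. Same axes as the lamp.
- beam_point (a point): point in the beam, 180 mm straight out from the centre of the glass (square to it); at 30, -20, 185 mm in the lamp's frame, 185 mm above the counter. The ball's centre is to be held here. Same axes as the lamp.
- tray: loose wooden carry tray with a bridge handle, 140 (x) x 100 (y) mm, 90 mm tall, 0.28 to 0.44 kg without the ball; floor 9.5 mm thick, low edge 20 mm high all round. Origin: centre of underside; x along the handle bar, y across it, z up. Holds the steel ball in a round pocket; a brass washer, a pin and a nut are fixed in it.
- handle (a point): centre of the tray's handle bar, 81 mm above the tray's underside. The bar runs along the tray's x between two end boards (34 mm wide, at x = +-61 mm, 114 mm free between them), is 14 mm wide (tray y) and 18 mm tall (72 to 90 mm above the underside), with open space beneath it.
- pocket (a point): where the ball's centre lies when it rests in its pocket: 22, 27, 19 mm in the tray's frame. The pocket is a round recess 17 mm across and 2.5 mm deep: the ball rolls out if the tray tips beyond about 35 degrees or is jerked.
- ball: steel ball, 24 mm diameter, 57 g, loose in the tray's pocket. Its origin is a point on its surface (it turns as it rolls): use ball_center.
- ball_center (a point): centre of the steel ball.
- tack_tray: second wooden carry tray of the same build and size, but divided into compartments full of tacks and without a ball or pocket; stands beside the ball's tray, either side. Not needed. Origin: centre of underside.
- hammer: cobbler's hammer lying on the counter, 260 mm long. Not needed. Origin: middle of its length, on the counter.
- awl: awl with wooden handle lying on the counter, 150 mm long. Not needed. Origin: middle of its length, on the counter.
- tin: flat black polish tin, 74 mm across, 26 mm tall. Not needed. Origin: centre of underside.
- thread_spool: upright thread spool, 48 mm across, 57 mm tall. Not needed. Origin: centre of underside.
- shoe_last: wooden shoe last, 245 mm long, 100 mm tall, behind the trays. Not needed. Origin: centre of underside.
- polish_brush: wooden polishing brush, 160 x 45 x 38 mm, left of the lamp. Not needed. Origin: centre of underside.
Things that resemble listed ones, but are neither listed nor needed, are in the scene too. What is shaped like the tray but purple is not meant.

How it is judged:
On the way, in this order (a step that is already met when the one before it is completed fails the run):
1. the dimmer's grip stands at the middle mark (within 6 mm) while the tray is still on the counter (value of joint dimmer between 0.034 and 0.046 m and height (world z) of tray below 0.015 m), for 0.2 s.
2. the tray is lifted clear of the counter in the gripper, the ball in its pocket (height (world z) of tray above 0.04 m and contact force between tray and the fingers above 2 N and distance between ball_center and pocket below 0.008 m), for 0.2 s.
At the end, for the whole second after the job is handed in: Through the last second: dimmer within 6 mm of the middle mark; tray held in the fingers, still, over 100 mm up, level within 0.1 rad, not touching the lamp; ball in its pocket (within 8 mm of its seat) and within 45 mm of the beam point, 180 mm out from the glass (value of joint dimmer between 0.034 and 0.046 m and distance between ball_center and pocket below 0.008 m and contact force between tray and the fingers above 2 N and distance between ball_center and beam_point below 0.045 m and height (world z) of tray above 0.1 m and angle between tray's own z axis and vertical below 0.1 rad and linear speed of tray below 0.03 m/s and angular speed of tray below 0.25 rad/s and contact force between tray and lamp below 0.2 N); the arm keeps its last pose, push and grip.
It fails at once if the ball left its pocket (distance between ball_center and pocket above 0.01 m).
It fails at once if the tray was knocked against the lamp (over 3 N) (contact force between tray and lamp above 3 N).
It fails at once if another thing on the counter was moved by more than 30 mm (distance of any of tack_tray, hammer, awl, tin, thread_spool, shoe_last, polish_brush from where it was at the start of the episode above 0.03 m).
It also fails if it takes over 51 s, if anything falls off the work surface, if the arm or the gripper's body presses on something with over 40 N, if the wrist force passes 120 N, or if a joint passes its speed limit or range.

## Robot

A 7-joint arm with a two-finger parallel gripper is mounted at the origin on the work surface. World frame = base frame: x ahead of the robot, y to its left, z up, the work surface at z = 0. Lengths are in m, angles in rad, forces in N, time in s.
With the tool pointing down it reaches from about 0.4 to 0.875 m from the base axis. Payload 6.5 kg.
Tool frame: the origin (TCP) lies on the mounting face of the last link; the fingertips stand 173 mm ahead of it and the grasp point (between the pads) lies 155 mm ahead of it; z points along the fingers, y is the direction in which the jaws open and shut (so a half turn about z gives the same grasp; the last joint's range is limited). The gripper opens to 85 mm and grips with 20 to 120 N. Pads are 22 mm wide; open, the fingers measure 114 mm over their backs; the gripper's body (76 mm by 85 mm) begins 54 mm behind the grasp point. The pads swing forward as they close: fully open they stand 13 mm farther back than shut.
Start: joints at [-1.238, 0.536, -0.004, 1.538, 0.003, 1.067, -0.071], TCP at [0.252, 0.599, 0.405] pointing down, gripper open.
Joint ranges: [-2.7, 2.7], [-0.37, 2.16], [-1.27, 1.26], [0.24, 2.4], [-1.31, 4.45], [0.19, 1.91], [-2.76, 2.76]. Speed limits (rad/s): [2.39, 2.39, 3.14, 3.14, 3.14, 3.14, 3.14].

## Interface

Orientations are given as a unit quaternion [w, x, y, z].
In Python, from bench import robot gives the robot as it stands. The module is installed in compiled form; this text tells all that it offers.
- The arm moves only by the tool carry_out, never from a script. Its argument "increments" is a list of rows, each an object of numbers: "grip": the opening, from 0 (shut) to 1 (fully open); "x", "y", "z": the shift along the tool's x, y, z in m; "rx", "ry", "rz": the turn, a rotation vector about the tool's x, y, z in degrees. In form: [{"grip": .., "x": .., "y": .., "z": .., "rx": .., "ry": .., "rz": ..}, ...]. A call has 1 to 8 rows; each row is the pose to reach, as a shift and turn from the pose commanded when the call began, along the tool's axes at that moment; what a row does not reach only later rows make up. A row lasts 1/12 s, in which the tool goes at most 41.7 mm and 7.16 degrees, less where a joint would pass 70% of its speed; a pose out of reach is approached as far as the arm can. A call with a gripper value outside its range is refused whole. The fingers move at their own pace and stop on an object; "newtons" is the grip in N (left out, the last holds). Time passes only in rows, so rows that repeat a pose let the fingers close. It gives the time, the measured TCP pose, the force and the opening at its end, in the units of the state.
- robot.observe(): the state, without advancing time (a new reading comes with each control period).
- robot.get_image(name): name is "scene" or "top" or "wrist"; returns the picture (384x512x3 uint8, blue, green, red); there is no depth.
- robot.calibration(name): a dict with "mtx" (3x3 intrinsics, pixels), "k1" (the pictures are not rectified: a ray, as slopes to the right and down, at radius r is drawn at 1 + k1 r^2 times it, then the intrinsics apply), "cam_to_world" (4x4, takes a point from camera to world coordinates). Camera axes: x right, y up, looking along -z (the intrinsics and any distortion apply to the point x, -y, -z); pixel columns grow to the right and rows downward; lengths in m; the calibration is good to about 2 mm. A picture is of the moment at which its call begins: read the wrist's pose just before it. calibration takes no time and is no camera call; for the wrist camera it gives the pose at the moment of the call.
- robot.hand_in(): hands the job in, once; it reports no verdict.
Trained networks look in the newest picture that a camera, given by its name, has taken for a name from the list of things; names that differ only in an ending like _2 or _b are one class to them, and where a whole thing is asked for, a point or a joint stands for the part that bears it (a point fixed in the world has none). Each returns a list of dicts, best first, with "confidence" (0 to 1); they miss things now and then, are a little off and sometimes report something else, mostly with a low value. They report only what shows in the picture. A call takes as long as a camera call. They do not tell look-alikes from the thing itself.
- robot.look_for(camera, thing): "at" ([column, row] in pixels, amid what is visible of it).
- robot.trace(camera, thing): "region" (384x512 bool, what is visible of it) and "at" ([column, row] in pixels, amid what is visible of it).
The state is a dict: "time": time; "q": joint angles; "qvel": joint speeds; "tau": joint torques, N m; "tool_pos": TCP position; "tcp_rot": TCP orientation; "wrist_force": force on the tool from outside, world axes, zero at the start; "ft_torque": the same for the moment, N m; "gripper_width": finger opening in m.
Only numpy, scipy, OpenCV 4.12 (cv2) and the standard library are available. Lean on these libraries where they do the work, as an engineer would, in place of code of your own. Each camera call takes 0.05 s, during which the arm holds its last target. There are 200 camera calls.

## Working session

There is one attempt and no reset: what is moved stays moved. The work goes in short steps, Python scripts to look and compute and a tool call to move; the robot and the scene stay as the last step left them, time stands still between calls to the robot, and variables do not carry over. Pictures are saved under pics/ and viewed, about 8 in all and at most 12, crops included, and the job is handed in when it is done.

Besides the shell and the picture viewer there is one more tool, called after "Emit:" by a JSON object that holds its "op" and its "data". carry_out: Moves the arm, as the interface text tells. Its arguments: {"type":"object","properties":{"increments":{"type":"array"},"newtons":{"type":"number"}},"required":["increments"]}

```bash
mkdir -p pics
cat > h.py <<'E'
import numpy as np, cv2
from bench import robot
def ray(cam,uv,cal=None):
    c=cal or robot.calibration(cam); K=np.array(c["mtx"]);T=np.array(c["cam_to_world"])
    d=np.array([(uv[0]-K[0,2])/K[0,0],(uv[1]-K[1,2])/K[1,1]]);s=d.copy()
    for _ in range(20): s=d/(1+c["k1"]*(s@s))
    v=T[:3,:3]@np.array([s[0],-s[1],-1]); return T[:3,3],v/np.linalg.norm(v)
def atz(cam,uv,z,cal=None):
    o,v=ray(cam,uv,cal); return o+v*(z-o[2])/v[2]
def proj(cam,P,cal=None):
    c=cal or robot.calibration(cam); K=np.array(c["mtx"]);T=np.array(c["cam_to_world"])
    p=np.linalg.inv(T)@np.append(P,1); s=np.array([p[0],-p[1]])/-p[2]; s=s*(1+c["k1"]*(s@s))
    return K[:2,:2]@s+K[:2,2]
E
python3 - <<'E'
from h import *
np.set_printoptions(precision=3,suppress=True)
for n in("scene","top"):
    im=robot.get_image(n);cv2.imwrite(f"pics/{n}0.png",cv2.resize(im,(800,600)))
    c=robot.calibration(n);print(n,np.array(c["cam_to_world"])[:3],c["mtx"],c["k1"])
for t in("lamp","dimmer_grip","tray","handle","ball","tack_tray"):
  for n in("top","scene"):
    print(t,n,[(np.round(d["at"]),round(d["confidence"],2)) for d in robot.look_for(n,t)[:4]])
print(robot.observe())
E
```

```text
scene [[-0.648 -0.577  0.497  1.154]
 [ 0.761 -0.483  0.433  0.644]
 [-0.01   0.659  0.752  1.22 ]] [[454.918   0.    257.067]
 [  0.    454.918 199.081]
 [  0.      0.      1.   ]] -0.12112253283341783
top [[-0.022  0.984 -0.177  0.279]
 [-1.    -0.02   0.01   0.068]
 [ 0.006  0.177  0.984  1.405]] [[411.867   0.    251.74 ]
 [  0.    411.867 191.828]
 [  0.      0.      1.   ]] -0.08830658591054959
lamp top [(array([203., 182.]), 0.81)]
lamp scene [(array([288., 261.]), 0.89)]
dimmer_grip top []
dimmer_grip scene [(array([184., 264.]), 0.63), (array([238., 157.]), 0.33)]
tray top [(array([181., 277.]), 0.91), (array([306., 210.]), 0.57)]
tray scene [(array([354., 229.]), 0.77), (array([292., 260.]), 0.68), (array([224., 201.]), 0.63)]
handle top [(array([182., 275.]), 0.8), (array([309., 214.]), 0.66)]
handle scene [(array([222., 201.]), 0.75), (array([356., 226.]), 0.68)]
ball top []
ball scene []
tack_tray top [(array([358., 202.]), 0.7)]
tack_tray scene [(array([182., 186.]), 0.96)]
{'time': 0.7, 'q': array([-1.238,  0.536, -0.004,  1.538,  0.003,  1.067, -0.071]), 'qvel': array([ 0.   ,  0.   , -0.001, -0.001, -0.002,  0.001,  0.002]), 'tau': array([  0.001, -58.32 ,   1.048, -25.939,   0.012,   0.002,  -0.   ]), 'tool_pos': array([0.252, 0.599, 0.405]), 'tcp_rot': array([0.   , 0.198, 0.98 , 0.   ]), 'wrist_force': array([ 0.148, -0.557,  0.484]), 'ft_torque': array([-0.042,  0.009, -0.026]), 'gripper_width': 0.085261103114324}
```

View pics/top0.png

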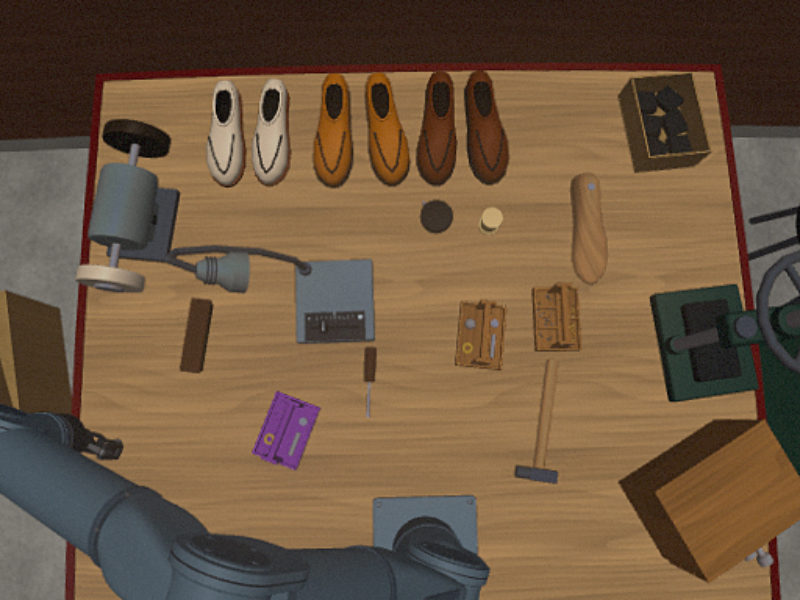

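View pics/scene0.png

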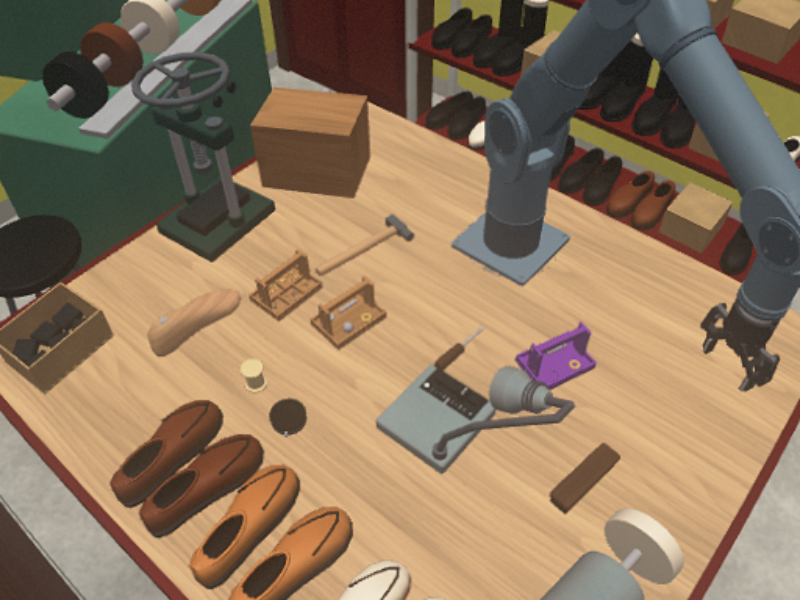

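Top view: the natural tray with a ball is at about (481,335) of 800, with the ball at (469,323). The tack tray is at (556,318) and the purple look-alike at (287,430). The lamp foot is at (336,300). I'll confirm all of this in one enlarged crop.

Run:
```python
from h import *
im=cv2.imread("pics/top0.png") 
im=robot.get_image("top")
a=im[160:225,185:245];b=im[185:240,285:335]
a=cv2.resize(a,(400,433),interpolation=cv2.INTER_CUBIC);b=cv2.resize(b,(394,433),interpolation=cv2.INTER_CUBIC)
cv2.imwrite("pics/c1.png",np.hstack([a,b]))
print(robot.look_for("top","ball"),robot.look_for("top","pocket")[:2],robot.look_for("top","dimmer_mark")[:2])
```

```text
[] [{'at': [307.3, 213.6], 'confidence': 0.98}, {'at': [179.9, 280.5], 'confidence': 0.88}] [{'at': [201.5, 179.7], 'confidence': 0.73}]
```

View pics/c1.png

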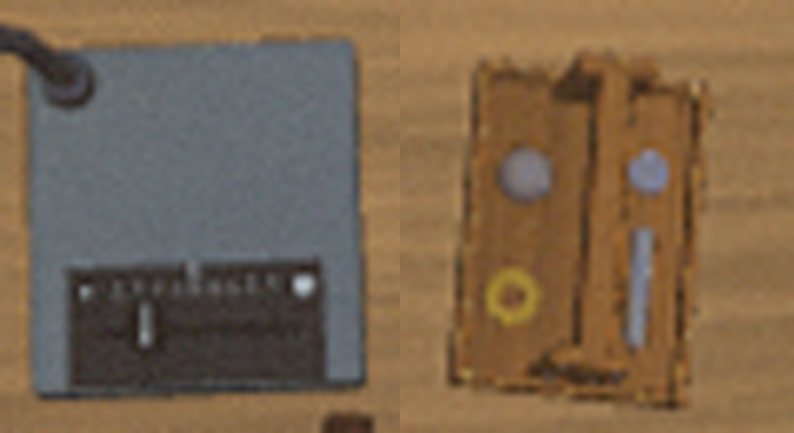

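The crop confirms it: ball at (525,174), washer at (512,296) and handle bar around x = 600 in the right half. The dimmer line is at (146,325) and the long middle mark at about (193,270) in the left half.

```bash
cat > m.py <<'E'
from h import *
np.set_printoptions(precision=4,suppress=True)
A=lambda x,y:(184.5+(x+.5)/6.667,159.5+(y+.5)/6.66)
B=lambda x,y:(284.5+(x-400+.5)/7.88,184.5+(y+.5)/7.87)
for n,p,z in(("TR",(355,40),.034),("BR",(366,383),.034),("BL",(36,395),.034),("TL",(28,52),.034),("mark_top",(193,270),.034),("grip",(146,325),.062)):print(n,atz("top",A(*p),z))
for n,p,z in(("TL",(480,70),.02),("TR",(702,90),.02),("BR",(685,402),.02),("BL",(452,382),.02),("ball",(525,174),.019),("bar_t",(615,75),.09),("bar_b",(588,350),.09)):print(n,atz("top",B(*p),z))
E
python3 m.py
python3 - <<'E'
from h import *
np.set_printoptions(precision=4,suppress=True)
im=robot.get_image("scene")
for n in("top","scene"):
  for t in("tray","lamp","handle","dimmer_grip"):
    for d in robot.trace(n,t)[:2]:
        r=d["region"].astype(np.uint8);c=cv2.findContours(r,0,2)[0]
        if not c: continue
        c=max(c,key=cv2.contourArea);print(n,t,d["confidence"],d["at"],r.sum(),cv2.minAreaRect(c))
a=im[225:310,235:385];cv2.imwrite("pics/c2.png",np.hstack([cv2.resize(im[220:310,235:335],(400,360),interpolation=2),cv2.resize(im[170:230,190:255],(390,360),interpolation=2)]))
E
```

```text
TR [0.6176 0.0992 0.034 ]
BR [0.4404 0.0964 0.034 ]
BL [0.4376 0.2622 0.034 ]
TL [0.6148 0.2672 0.034 ]
mark_top [0.4996 0.1829 0.034 ]
grip [0.4681 0.2039 0.062 ]
TL [ 0.5192 -0.0934  0.02  ]
TR [ 0.5084 -0.1898  0.02  ]
BR [ 0.3733 -0.1756  0.02  ]
BL [ 0.3842 -0.0761  0.02  ]
ball [ 0.4734 -0.1112  0.019 ]
bar_t [ 0.5038 -0.141   0.09  ]
bar_b [ 0.3906 -0.1248  0.09  ]
top tray 0.92 [182.1, 276.0] 1358 ((183.22415161132812, 275.68963623046875), (32.49668502807617, 44.56687927246094), 21.801410675048828)
top tray 0.68 [306.0, 212.2] 1281 ((307.0603332519531, 213.47415161132812), (30.94650650024414, 43.8066291809082), 3.3664605617523193)
top lamp 0.62 [203.6, 184.3] 3797 ((172.2623748779297, 187.87625122070312), (138.40968322753906, 58.209678649902344), 5.7105937004089355)
top handle 0.92 [307.0, 216.1] 1221 ((307.60650634765625, 213.32786560058594), (30.238943099975586, 43.819305419921875), 5.19442892074585)
top handle 0.9 [184.1, 275.0] 1275 ((182.8103485107422, 275.22412109375), (30.639728546142578, 43.26701354980469), 21.801406860351562)
top dimmer_grip 0.37 [308.0, 211.7] 1245 ((306.9700012207031, 213.4051971435547), (30.878366470336914, 44.02752685546875), 4.23639440536499)
scene tray 0.86 [225.3, 201.1] 1187 ((223.49998474121094, 200.5), (31.834794998168945, 46.83317184448242), 53.97262954711914)
scene tray 0.78 [354.6, 226.8] 1190 ((357.1852722167969, 229.9061279296875), (29.919025421142578, 51.07583236694336), 67.52056884765625)
scene handle 0.93 [358.8, 226.9] 1223 ((356.99346923828125, 230.12786865234375), (30.34771156311035, 50.159610748291016), 66.37062072753906)
scene handle 0.83 [224.2, 199.4] 1177 ((223.0812225341797, 201.62637329101562), (30.1021728515625, 47.40641784667969), 57.2647705078125)
scene dimmer_grip 0.58 [295.4, 249.2] 62 ((296.2500305175781, 251.25003051757812), (6.363960266113281, 9.899494171142578), 45.0)
```

View pics/c2.png

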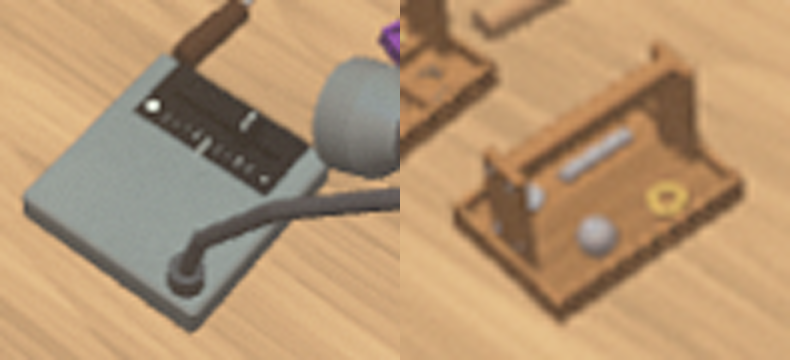

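```bash
cat > go.py <<'E'
# go(target grasp-point xyz, yaw deg of tool y) -> increments in tool frame
from h import *
from scipy.spatial.transform import Rotation as Ro
np.set_printoptions(precision=4,suppress=True)
def go(p,yaw):
    s=robot.observe(); w,x,y,z=s["tcp_rot"];R=Ro.from_quat([x,y,z,w]);M=R.as_matrix()
    tgt=np.array(p)+[0,0,.155]; a=np.radians(yaw)
    Y=np.array([np.cos(a),np.sin(a),0]);Z=np.array([0,0,-1.]);X=np.cross(Y,Z)
    best=min((Ro.from_matrix(M.T@np.c_[k*X,k*Y,Z]).as_rotvec(degrees=True) for k in(1,-1)),key=np.linalg.norm)
    print("t",s["time"],"pos",s["tool_pos"],"shift",M.T@(tgt-s["tool_pos"]),"rot",best,"w",s["gripper_width"],"F",s["wrist_force"])
E
python3 - <<'E'
from go import *
S=lambda x,y:(234.5+(x+.5)/4,219.5+(y+.5)/4)
S2=lambda x,y:(189.5+(x-400+.5)/6,169.5+(y+.5)/6)
print("mark",atz("scene",S(203,147),.034),"grip",atz("scene",S(249,121),.062))
for n,p,z in(("L",(318,172),.034),("F",(165,55),.034),("R",(25,200),.034),("B",(190,322),.034)):print(n,atz("scene",S(*p),z))
print("ball",atz("scene",S2(598,235),.019),"bar",atz("scene",S2(508,160),.09),atz("scene",S2(675,65),.09))
go([.468,.204,.15],91)
E
```

```text
mark [0.4955 0.1831 0.034 ] grip [0.4694 0.2064 0.062 ]
L [0.4568 0.2659 0.034 ]
F [0.4447 0.1039 0.034 ]
R [0.6214 0.109  0.034 ]
B [0.6223 0.2709 0.034 ]
ball [ 0.4714 -0.1103  0.019 ] bar [ 0.5043 -0.1414  0.09  ] [ 0.391 -0.119  0.09 ]
t 1.35 pos [0.2524 0.599  0.4047] shift [-0.3521 -0.2803  0.0997] rot [  0.0031   0.001  -23.8446] w 0.08562216580318222 F [ 0.8841  0.5334 -0.2558]
```

Emit:
{"op": "carry_out", "data": {"increments": [{"grip": 0.6,"x": -0.03,"y": -0.024,"z": 0,"rz": -2},{"grip": 0.6,"x": -0.06,"y": -0.048,"z": 0.0,"rz": -5},{"grip": 0.6,"x": -0.09,"y": -0.072,"z": 0.0,"rz": -8},{"grip": 0.6,"x": -0.12,"y": -0.096,"z": 0.01,"rz": -11},{"grip": 0.6,"x": -0.15,"y": -0.12,"z": 0.02,"rz": -14},{"grip": 0.6,"x": -0.18,"y": -0.144,"z": 0.03,"rz": -17},{"grip": 0.6,"x": -0.21,"y": -0.167,"z": 0.04,"rz": -20},{"grip": 0.6,"x": -0.24,"y": -0.19,"z": 0.05,"rz": -23}]}}

```text
$.increments[0]: bad value
```

```bash
python3 -c "
from go import *
go([.468,.204,.11],91)"
```

```text
t 1.35 pos [0.2524 0.599  0.4047] shift [-0.3521 -0.2803  0.1397] rot [  0.0031   0.001  -23.8446] w 0.08562216580318222 F [ 0.8841  0.5334 -0.2558]
```

Emit:
{"op": "carry_out", "data": {"increments": [{"grip": 0.6,"x": -0.03,"y": -0.024,"z": 0,"rx": 0,"ry": 0,"rz": -2},{"grip": 0.6,"x": -0.06,"y": -0.048,"z": 0.0,"rx": 0,"ry": 0,"rz": -5},{"grip": 0.6,"x": -0.09,"y": -0.072,"z": 0.0,"rx": 0,"ry": 0,"rz": -8},{"grip": 0.6,"x": -0.12,"y": -0.096,"z": 0.01,"rx": 0,"ry": 0,"rz": -11},{"grip": 0.6,"x": -0.15,"y": -0.12,"z": 0.02,"rx": 0,"ry": 0,"rz": -14},{"grip": 0.6,"x": -0.18,"y": -0.144,"z": 0.03,"rx": 0,"ry": 0,"rz": -17},{"grip": 0.6,"x": -0.21,"y": -0.167,"z": 0.04,"rx": 0,"ry": 0,"rz": -20},{"grip": 0.6,"x": -0.24,"y": -0.19,"z": 0.05,"rx": 0,"ry": 0,"rz": -23}], "newtons": 20}}

```text
time: 2.02
tool_pos: [0.4004, 0.329, 0.3546]
tcp_rot: [0.0, -0.003, 1.0, 0.0]
wrist_force: [0.8, 1.1, 0.4]
gripper_width: 0.0512
```

```bash
python3 -c "
from go import *
go([.468,.204,.11],91)"
```

```text
t 2.0167 pos [0.4004 0.329  0.3546] shift [-0.0669 -0.1254  0.0896] rot [ 0.0269  0.0368 -0.6909] w 0.051190751270818506 F [0.7935 1.1066 0.3766]
```

Emit:
{"op": "carry_out", "data": {"increments": [{"grip": 0.5,"x": -0.017,"y": -0.031,"z": 0.015,"rx": 0,"ry": 0,"rz": -0.7},{"grip": 0.5,"x": -0.034,"y": -0.062,"z": 0.03,"rx": 0,"ry": 0,"rz": -0.7},{"grip": 0.5,"x": -0.05,"y": -0.094,"z": 0.045,"rx": 0,"ry": 0,"rz": -0.7},{"grip": 0.5,"x": -0.067,"y": -0.125,"z": 0.06,"rx": 0,"ry": 0,"rz": -0.7},{"grip": 0.5,"x": -0.067,"y": -0.125,"z": 0.06,"rx": 0,"ry": 0,"rz": -0.7},{"grip": 0.5,"x": -0.067,"y": -0.125,"z": 0.06,"rx": 0,"ry": 0,"rz": -0.7}]}}

```text
time: 2.52
tool_pos: [0.4679, 0.2035, 0.294]
tcp_rot: [-0.001, -0.005, 1.0, -0.001]
wrist_force: [-0.4, 1.1, 0.9]
gripper_width: 0.0429
```

```bash
python3 -c "
from go import *
c=robot.calibration('wrist');im=robot.get_image('wrist')
cv2.imwrite('pics/w1.png',cv2.resize(im,(800,600)))
np.save('c.npy',c,allow_pickle=True)
for P in ([.468,.204,.062],[.468,.1825,.034],[.4996,.183,.034]):print(np.array(proj('wrist',P,c))*1.5625)
go([.468,.204,.058],91)"
```

```text
[398.1158 335.0425]
[350.6359 312.7348]
[352.9389 376.6965]
t 2.5667 pos [0.4674 0.2055 0.2946] shift [-0.0006 -0.0015  0.0816] rot [ 0.0002 -0.0162 -0.2538] w 0.042443637060985945 F [-0.0947  0.0776 -0.0669]
```

View pics/w1.png

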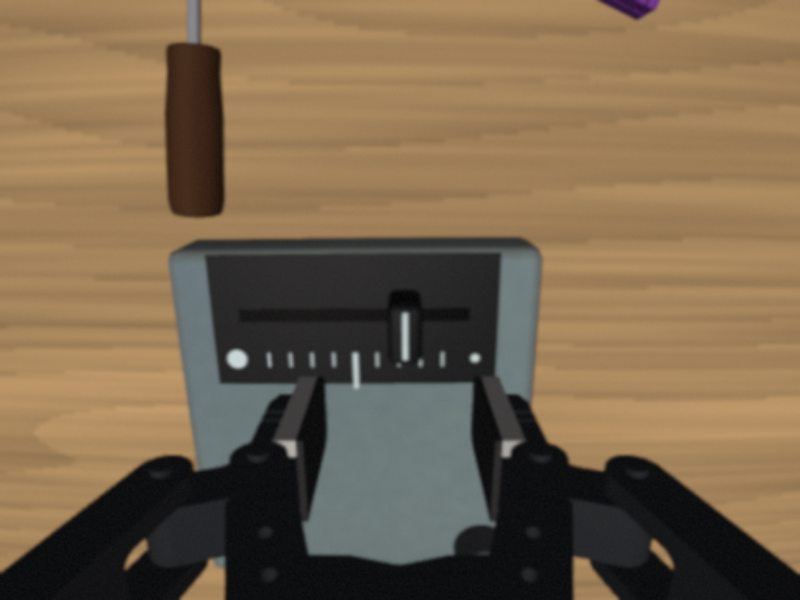

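The wrist view shows the dimmer line at (405,337) and the long mark at (355,370), with the slot at row 315.

```bash
python3 -c "
from go import *
c=np.load('c.npy',allow_pickle=True).item()
f=lambda u,v,z:print(atz('wrist',(u/1.5625,v/1.5625),z,c))
f(405,337,.062);f(355.5,370,.034);f(239,315,.034);f(470,314,.034)
go([.468,.2065,.058],91)"
```

```text
[0.4688 0.2068 0.062 ]
[0.4962 0.1843 0.034 ]
[0.4696 0.1315 0.034 ]
[0.4681 0.2364 0.034 ]
t 2.5667 pos [0.4674 0.2055 0.2946] shift [-0.0006  0.001   0.0816] rot [ 0.0002 -0.0162 -0.2538] w 0.042443637060985945 F [-0.0947  0.0776 -0.0669]
```

Emit:
{"op": "carry_out", "data": {"increments": [{"grip": 0.5,"x": -0.001,"y": 0.002,"z": 0.025,"rx": 0,"ry": 0,"rz": 0},{"grip": 0.5,"x": -0.001,"y": 0.002,"z": 0.05,"rx": 0,"ry": 0,"rz": 0},{"grip": 0.5,"x": -0.001,"y": 0.002,"z": 0.07,"rx": 0,"ry": 0,"rz": 0},{"grip": 0.5,"x": -0.001,"y": 0.002,"z": 0.081,"rx": 0,"ry": 0,"rz": 0},{"grip": 0.2,"x": -0.001,"y": 0.002,"z": 0.081,"rx": 0,"ry": 0,"rz": 0},{"grip": 0,"x": -0.001,"y": 0.002,"z": 0.081,"rx": 0,"ry": 0,"rz": 0},{"grip": 0,"x": -0.001,"y": 0.002,"z": 0.081,"rx": 0,"ry": 0,"rz": 0},{"grip": 0,"x": -0.001,"y": 0.002,"z": 0.081,"rx": 0,"ry": 0,"rz": 0}], "newtons": 20}}

```text
time: 3.23
tool_pos: [0.4681, 0.2085, 0.2145]
tcp_rot: [0.0, -0.008, 1.0, 0.0]
wrist_force: [-1.9, 1.7, -3.2]
gripper_width: 0.0137
```

```bash
python3 -c "
from go import *
go([.468,.184,.058],91)"
```

```text
t 3.2333 pos [0.4681 0.2085 0.2145] shift [ 0.0004 -0.0245  0.0015] rot [ 0.0493  0.0434 -0.1107] w 0.013723721233206624 F [-1.9366  1.7023 -3.2028]
```

Emit:
{"op": "carry_out", "data": {"increments": [{"grip": 0,"x": 0,"y": -0.006,"z": 0,"rx": 0,"ry": 0,"rz": 0},{"grip": 0,"x": 0,"y": -0.012,"z": 0,"rx": 0,"ry": 0,"rz": 0},{"grip": 0,"x": 0,"y": -0.018,"z": 0,"rx": 0,"ry": 0,"rz": 0},{"grip": 0,"x": 0,"y": -0.0235,"z": 0,"rx": 0,"ry": 0,"rz": 0},{"grip": 0,"x": 0,"y": -0.0235,"z": 0,"rx": 0,"ry": 0,"rz": 0},{"grip": 0,"x": 0,"y": -0.0235,"z": 0,"rx": 0,"ry": 0,"rz": 0},{"grip": 0.4,"x": 0,"y": -0.0235,"z": 0,"rx": 0,"ry": 0,"rz": 0},{"grip": 0.4,"x": 0,"y": -0.0235,"z": 0,"rx": 0,"ry": 0,"rz": 0}]}}

```text
time: 3.9
tool_pos: [0.469, 0.1835, 0.214]
tcp_rot: [0.001, -0.007, 1.0, -0.0]
wrist_force: [0.2, 0.1, -0.4]
gripper_width: 0.0342
```

Emit:
{"op": "carry_out", "data": {"increments": [{"grip": 0.4,"x": 0,"y": 0,"z": -0.01,"rx": 0,"ry": 0,"rz": 0},{"grip": 0.4,"x": 0,"y": 0,"z": -0.035,"rx": 0,"ry": 0,"rz": 0},{"grip": 0.5,"x": 0,"y": 0,"z": -0.065,"rx": 0,"ry": 0,"rz": 0},{"grip": 0.6,"x": 0,"y": 0,"z": -0.09,"rx": 0,"ry": 0,"rz": 0},{"grip": 0.6,"x": 0,"y": 0,"z": -0.09,"rx": 0,"ry": 0,"rz": 0}]}}

```text
time: 4.32
tool_pos: [0.4704, 0.1848, 0.3088]
tcp_rot: [0.004, -0.007, 1.0, 0.002]
wrist_force: [0.5, 0.6, 0.2]
gripper_width: 0.051
```

```bash
python3 -c "
from go import *
c=robot.calibration('wrist');im=robot.get_image('wrist')
cv2.imwrite('pics/w2.png',cv2.resize(im,(800,600)))
np.save('c.npy',c,allow_pickle=True)
go([.447,-.133,.18],83.3)"
```

```text
t 4.3667 pos [0.4697 0.1846 0.3067] shift [ 0.0271 -0.3172 -0.0292] rot [0.1646 0.3236 7.5218] w 0.05121300897771473 F [ 0.2163  0.437  -0.5497]
```

View pics/w2.png

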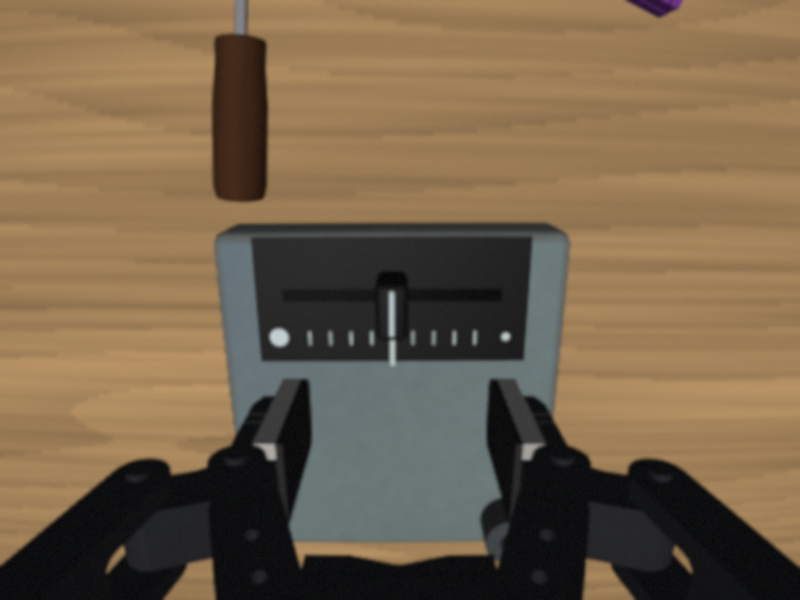

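The dimmer line and the long mark are now in line (both at column 392). On to the tray.

Emit:
{"op": "carry_out", "data": {"increments": [{"grip": 0.9,"x": 0.003,"y": -0.035,"z": -0.03,"rx": 0,"ry": 0,"rz": 1},{"grip": 0.9,"x": 0.006,"y": -0.075,"z": -0.03,"rx": 0,"ry": 0,"rz": 2},{"grip": 0.9,"x": 0.01,"y": -0.115,"z": -0.03,"rx": 0,"ry": 0,"rz": 3},{"grip": 0.9,"x": 0.014,"y": -0.155,"z": -0.03,"rx": 0,"ry": 0,"rz": 4},{"grip": 0.9,"x": 0.018,"y": -0.195,"z": -0.03,"rx": 0,"ry": 0,"rz": 5},{"grip": 0.9,"x": 0.021,"y": -0.235,"z": -0.03,"rx": 0,"ry": 0,"rz": 6},{"grip": 0.9,"x": 0.024,"y": -0.275,"z": -0.03,"rx": 0,"ry": 0,"rz": 7},{"grip": 0.9,"x": 0.027,"y": -0.31,"z": -0.03,"rx": 0,"ry": 0,"rz": 7.5}]}}

```text
time: 5.03
tool_pos: [0.445, -0.1287, 0.3333]
tcp_rot: [-0.0, 0.059, 0.998, -0.0]
wrist_force: [0.3, -0.3, 0.2]
gripper_width: 0.0765
```

Emit:
{"op": "carry_out", "data": {"increments": [{"grip": 0.9,"x": 0,"y": -0.007,"z": 0.01,"rx": 0,"ry": 0,"rz": 0},{"grip": 0.9,"x": 0,"y": -0.007,"z": 0.01,"rx": 0,"ry": 0,"rz": 0},{"grip": 0.9,"x": 0,"y": -0.007,"z": 0.01,"rx": 0,"ry": 0,"rz": 0},{"grip": 0.9,"x": 0,"y": -0.007,"z": 0.01,"rx": 0,"ry": 0,"rz": 0}]}}

```text
time: 5.37
tool_pos: [0.4454, -0.1314, 0.3234]
tcp_rot: [-0.0, 0.057, 0.998, 0.0]
wrist_force: [0.5, -0.1, 0.3]
gripper_width: 0.0766
```

```bash
python3 -c "
from go import *
c=robot.calibration('wrist');im=robot.get_image('wrist')
cv2.imwrite('pics/w3.png',cv2.resize(im,(800,600)))
np.save('c.npy',c,allow_pickle=True)
for P in ([.504,-.141,.09],[.447,-.133,.09],[.39,-.126,.09],[.4713,-.1095,.019]):print(np.array(proj('wrist',P,c))*1.5625)
go([.447,-.133,.081],83.3)"
```

```text
[389.6467 460.3804]
[392.3878 338.0474]
[393.0239 194.3734]
[441.977  328.2167]
t 5.4167 pos [ 0.4455 -0.1313  0.3236] shift [-0.0017 -0.0016  0.0876] rot [ 0.0389 -0.022   0.2121] w 0.07677551201636325 F [-0.8145  0.8456  0.0043]
```

View pics/w3.png

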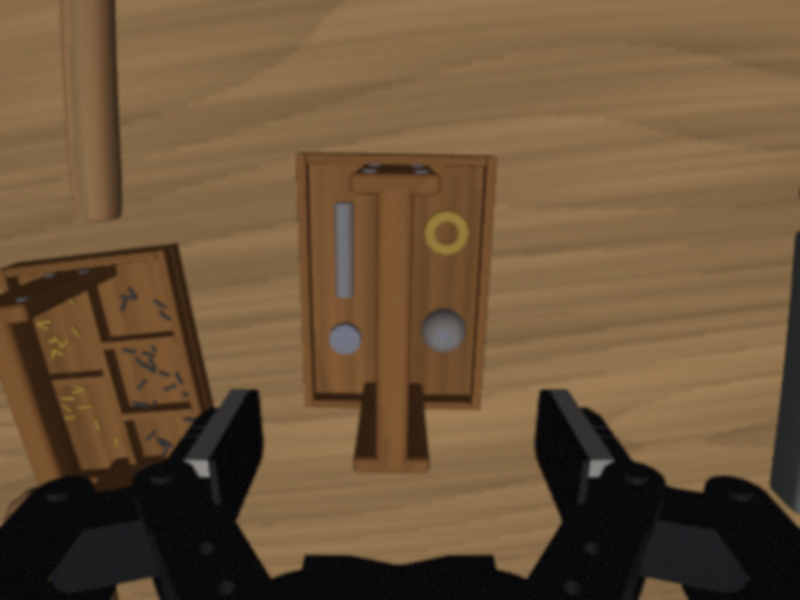

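The wrist view shows the bar along column 393 (rows 190-465) and parallel to the fingers, and the ball at (443,330), as predicted. Descend and grip.

Emit:
{"op": "carry_out", "data": {"increments": [{"grip": 0.6,"x": -0.002,"y": -0.001,"z": 0.015,"rx": 0,"ry": 0,"rz": 0},{"grip": 0.6,"x": -0.002,"y": -0.001,"z": 0.035,"rx": 0,"ry": 0,"rz": 0},{"grip": 0.6,"x": -0.002,"y": -0.001,"z": 0.055,"rx": 0,"ry": 0,"rz": 0},{"grip": 0.5,"x": -0.002,"y": -0.001,"z": 0.075,"rx": 0,"ry": 0,"rz": 0},{"grip": 0.4,"x": -0.002,"y": -0.001,"z": 0.087,"rx": 0,"ry": 0,"rz": 0},{"grip": 0.35,"x": -0.002,"y": -0.001,"z": 0.087,"rx": 0,"ry": 0,"rz": 0},{"grip": 0.3,"x": -0.002,"y": -0.001,"z": 0.087,"rx": 0,"ry": 0,"rz": 0},{"grip": 0.25,"x": -0.002,"y": -0.001,"z": 0.087,"rx": 0,"ry": 0,"rz": 0}], "newtons": 30}}

```text
time: 6.08
tool_pos: [0.4477, -0.1335, 0.2375]
tcp_rot: [0.001, 0.057, 0.998, 0.0]
wrist_force: [-0.4, 1.0, 0.6]
gripper_width: 0.0217
```

Emit:
{"op": "carry_out", "data": {"increments": [{"grip": 0.22,"x": 0,"y": 0,"z": 0,"rx": 0,"ry": 0,"rz": 0},{"grip": 0.2,"x": 0,"y": 0,"z": 0,"rx": 0,"ry": 0,"rz": 0},{"grip": 0.18,"x": 0,"y": 0,"z": 0,"rx": 0,"ry": 0,"rz": 0},{"grip": 0.16,"x": 0,"y": 0,"z": 0,"rx": 0,"ry": 0,"rz": 0},{"grip": 0.14,"x": 0,"y": 0,"z": 0,"rx": 0,"ry": 0,"rz": 0},{"grip": 0.1,"x": 0,"y": 0,"z": 0,"rx": 0,"ry": 0,"rz": 0},{"grip": 0,"x": 0,"y": 0,"z": 0,"rx": 0,"ry": 0,"rz": 0},{"grip": 0,"x": 0,"y": 0,"z": 0,"rx": 0,"ry": 0,"rz": 0}]}}

```text
time: 6.75
tool_pos: [0.4475, -0.1342, 0.2374]
tcp_rot: [0.001, 0.058, 0.998, 0.0]
wrist_force: [-1.1, 1.1, 7.4]
gripper_width: 0.0136
```

Emit:
{"op": "carry_out", "data": {"increments": [{"grip": 0,"x": 0,"y": 0,"z": 0,"rx": 0,"ry": 0,"rz": 0},{"grip": 0,"x": 0,"y": 0,"z": 0,"rx": 0,"ry": 0,"rz": 0},{"grip": 0,"x": 0,"y": 0,"z": 0,"rx": 0,"ry": 0,"rz": 0},{"grip": 0,"x": 0,"y": 0,"z": 0,"rx": 0,"ry": 0,"rz": 0}], "newtons": 80}}

```text
time: 7.08
tool_pos: [0.4475, -0.1342, 0.2375]
tcp_rot: [0.001, 0.058, 0.998, 0.0]
wrist_force: [-2.1, 0.8, 8.7]
gripper_width: 0.0125
```

Emit:
{"op": "carry_out", "data": {"increments": [{"grip": 0,"x": 0,"y": 0,"z": -0.001,"rx": 0,"ry": 0,"rz": 0},{"grip": 0,"x": 0,"y": 0,"z": -0.003,"rx": 0,"ry": 0,"rz": 0},{"grip": 0,"x": 0,"y": 0,"z": -0.007,"rx": 0,"ry": 0,"rz": 0},{"grip": 0,"x": 0,"y": 0,"z": -0.012,"rx": 0,"ry": 0,"rz": 0},{"grip": 0,"x": 0,"y": 0,"z": -0.018,"rx": 0,"ry": 0,"rz": 0},{"grip": 0,"x": 0,"y": 0,"z": -0.023,"rx": 0,"ry": 0,"rz": 0},{"grip": 0,"x": 0,"y": 0,"z": -0.026,"rx": 0,"ry": 0,"rz": 0},{"grip": 0,"x": 0,"y": 0,"z": -0.027,"rx": 0,"ry": 0,"rz": 0}]}}

```text
time: 7.75
tool_pos: [0.4474, -0.1342, 0.2645]
tcp_rot: [0.001, 0.058, 0.998, -0.0]
wrist_force: [-0.8, -0.1, -4.3]
gripper_width: 0.0125
```

```bash
python3 -c "
from go import *
c=robot.calibration('wrist');im=robot.get_image('wrist')
cv2.imwrite('pics/w4.png',cv2.resize(im,(800,600)))
go([.518,.137,.247],83.3)"
```

```text
t 7.8 pos [ 0.4473 -0.1342  0.2643] shift [-0.039   0.2775 -0.1377] rot [-0.0041  0.0607  0.0524] w 0.012581598123822707 F [-0.4024 -0.6537 -3.8432]
```

View pics/w4.png

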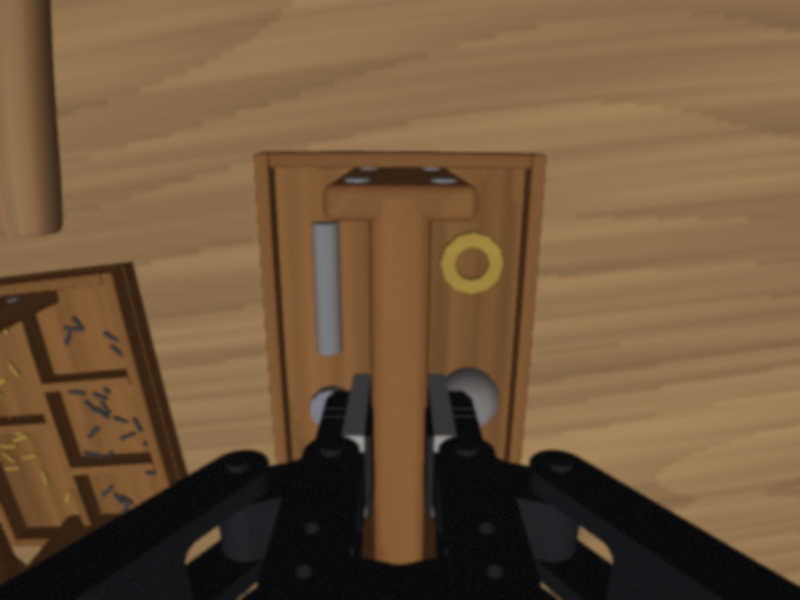

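Emit:
{"op": "carry_out", "data": {"increments": [{"grip": 0,"x": 0,"y": 0,"z": -0.004,"rx": 0,"ry": 0,"rz": 0},{"grip": 0,"x": 0,"y": 0,"z": -0.013,"rx": 0,"ry": 0,"rz": 0},{"grip": 0,"x": 0,"y": 0,"z": -0.027,"rx": 0,"ry": 0,"rz": 0},{"grip": 0,"x": 0,"y": 0,"z": -0.045,"rx": 0,"ry": 0,"rz": 0},{"grip": 0,"x": 0,"y": 0,"z": -0.063,"rx": 0,"ry": 0,"rz": 0},{"grip": 0,"x": 0,"y": 0,"z": -0.077,"rx": 0,"ry": 0,"rz": 0},{"grip": 0,"x": 0,"y": 0,"z": -0.086,"rx": 0,"ry": 0,"rz": 0},{"grip": 0,"x": 0,"y": 0,"z": -0.09,"rx": 0,"ry": 0,"rz": 0}]}}

```text
time: 8.47
tool_pos: [0.4474, -0.1343, 0.3552]
tcp_rot: [0.001, 0.058, 0.998, -0.0]
wrist_force: [0.4, 0.1, -4.0]
gripper_width: 0.0125
```

Emit:
{"op": "carry_out", "data": {"increments": [{"grip": 0,"x": 0,"y": 0.004,"z": 0,"rx": 0,"ry": 0,"rz": 0},{"grip": 0,"x": -0.001,"y": 0.013,"z": -0.002,"rx": 0,"ry": 0,"rz": 0},{"grip": 0,"x": -0.003,"y": 0.027,"z": -0.005,"rx": 0,"ry": 0,"rz": 0},{"grip": 0,"x": -0.006,"y": 0.045,"z": -0.009,"rx": 0,"ry": 0,"rz": 0},{"grip": 0,"x": -0.009,"y": 0.064,"z": -0.013,"rx": 0,"ry": 0,"rz": 0},{"grip": 0,"x": -0.011,"y": 0.079,"z": -0.015,"rx": 0,"ry": 0,"rz": 0},{"grip": 0,"x": -0.013,"y": 0.089,"z": -0.016,"rx": 0,"ry": 0,"rz": 0},{"grip": 0,"x": -0.013,"y": 0.093,"z": -0.016,"rx": 0,"ry": 0,"rz": 0}]}}

```text
time: 9.13
tool_pos: [0.4712, -0.0409, 0.3692]
tcp_rot: [-0.0, 0.056, 0.998, 0.0]
wrist_force: [0.7, -0.1, -3.9]
gripper_width: 0.0123
```

Emit:
{"op": "carry_out", "data": {"increments": [{"grip": 0,"x": 0,"y": 0.004,"z": 0,"rx": 0,"ry": 0,"rz": 0},{"grip": 0,"x": -0.001,"y": 0.013,"z": -0.002,"rx": 0,"ry": 0,"rz": 0},{"grip": 0,"x": -0.003,"y": 0.027,"z": -0.005,"rx": 0,"ry": 0,"rz": 0},{"grip": 0,"x": -0.006,"y": 0.045,"z": -0.009,"rx": 0,"ry": 0,"rz": 0},{"grip": 0,"x": -0.009,"y": 0.064,"z": -0.013,"rx": 0,"ry": 0,"rz": 0},{"grip": 0,"x": -0.011,"y": 0.079,"z": -0.015,"rx": 0,"ry": 0,"rz": 0},{"grip": 0,"x": -0.013,"y": 0.089,"z": -0.016,"rx": 0,"ry": 0,"rz": 0},{"grip": 0,"x": -0.013,"y": 0.093,"z": -0.016,"rx": 0,"ry": 0,"rz": 0}]}}

```text
time: 9.8
tool_pos: [0.4949, 0.049, 0.3858]
tcp_rot: [0.0, 0.057, 0.998, 0.0]
wrist_force: [-0.4, 0.2, -3.1]
gripper_width: 0.0126
```

Emit:
{"op": "carry_out", "data": {"increments": [{"grip": 0,"x": 0,"y": 0.004,"z": 0,"rx": 0,"ry": 0,"rz": 0},{"grip": 0,"x": -0.001,"y": 0.013,"z": -0.002,"rx": 0,"ry": 0,"rz": 0},{"grip": 0,"x": -0.003,"y": 0.027,"z": -0.005,"rx": 0,"ry": 0,"rz": 0},{"grip": 0,"x": -0.006,"y": 0.045,"z": -0.009,"rx": 0,"ry": 0,"rz": 0},{"grip": 0,"x": -0.009,"y": 0.063,"z": -0.013,"rx": 0,"ry": 0,"rz": 0},{"grip": 0,"x": -0.011,"y": 0.077,"z": -0.015,"rx": 0,"ry": 0,"rz": 0},{"grip": 0,"x": -0.013,"y": 0.087,"z": -0.016,"rx": 0,"ry": 0,"rz": 0},{"grip": 0,"x": -0.013,"y": 0.091,"z": -0.016,"rx": 0,"ry": 0,"rz": 0}]}}

```text
time: 10.47
tool_pos: [0.5183, 0.1379, 0.4018]
tcp_rot: [0.0, 0.057, 0.998, 0.0]
wrist_force: [0.6, 0.1, -4.1]
gripper_width: 0.0124
```

```bash
python3 -c "
from go import *
a=robot.get_image('wrist');b=robot.get_image('scene')
cv2.imwrite('pics/w5.png',np.hstack([cv2.resize(a[80:,130:390],(400,467)),cv2.resize(b[130:345,200:384],(400,467),interpolation=2)]))
print(proj('scene',[.543,.1615,.185]), (np.array(proj('scene',[.543,.1615,.185]))-[200,130])*[2.174,2.172]+[400,0])
go([.518,.137,.247],83.3)"
```

```text
[271.0618 233.0756] [554.4884 223.8802]
t 10.5667 pos [0.5178 0.1367 0.4013] shift [-0.0002  0.0003 -0.0007] rot [-0.0289 -0.0382  0.0878] w 0.01231926468019546 F [-0.2452 -0.0875 -4.4336]
```

View pics/w5.png

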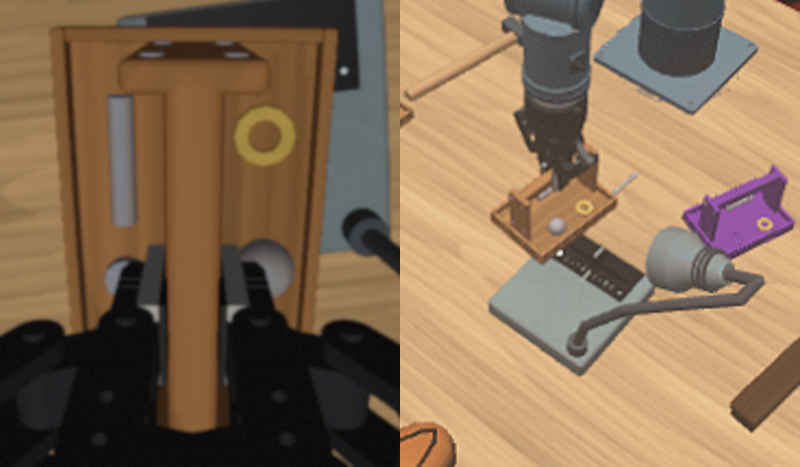

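The ball shows at (557,226) in the scene half; the beam point projects to (554,224). The dimmer is still at its mark. One numeric level check against the tray geometry before I hand in.

```bash
python3 -c "
from go import *
s=robot.observe();g=s['tool_pos']-[0,0,.236]
R=Ro.from_euler('z',-6.7,degrees=True).as_matrix()
for n,q in (('rimL',[-.07,-.05,.02]),('rimR',[-.07,.05,.02]),('ball',[.022,.027,.019]),('barend',[-.055,0,.09])):
  print(n,(np.array(proj('wrist',g+R@np.array(q)))-[130,80])*1.538)
for t in (-3,3):
  T=Ro.from_euler('y',t,degrees=True).as_matrix();h=np.array([0,0,.081]);f=lambda q:g+R@(h+T@(np.array(q)-h))
  print(t,[(np.array(proj('wrist',f(q)))-[130,80])*1.538 for q in([-.07,-.05,.02],[-.07,.05,.02])])
"
```

```text
rimL [44.8262 31.8533]
rimR [335.3334  31.9628]
ball [258.6648 272.3509]
barend [188.4676 110.6175]
-3 [array([48.1793, 41.0236]), array([332.0813,  41.1401])]
3 [array([41.2266, 22.8513]), array([338.8236,  22.9534])]
```

Emit:
{"op": "carry_out", "data": {"increments": [{"grip": 0,"x": 0,"y": 0,"z": 0,"rx": 0,"ry": 0,"rz": 0},{"grip": 0,"x": 0,"y": 0,"z": 0,"rx": 0,"ry": 0,"rz": 0},{"grip": 0,"x": 0,"y": 0,"z": 0,"rx": 0,"ry": 0,"rz": 0},{"grip": 0,"x": 0,"y": 0,"z": 0,"rx": 0,"ry": 0,"rz": 0},{"grip": 0,"x": 0,"y": 0,"z": 0,"rx": 0,"ry": 0,"rz": 0},{"grip": 0,"x": 0,"y": 0,"z": 0,"rx": 0,"ry": 0,"rz": 0}]}}

```text
time: 11.07
tool_pos: [0.5179, 0.1363, 0.4017]
tcp_rot: [0.0, 0.058, 0.998, -0.0]
wrist_force: [-0.7, 0.0, -4.3]
gripper_width: 0.0126
```

```bash
python3 -c "
from bench import robot
print(robot.hand_in())"
```

```text
the job is handed in; nothing more can be done
None
```

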